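# Take the long toy ladder out of the half-open display case

## Robot

A 6-joint arm with a two-finger parallel gripper is mounted at the origin on the work surface. World frame = base frame: x ahead of the robot, y to its left, z up, the work surface at z = 0. Lengths are in m, angles in rad, forces in N, time in s.
With the tool pointing down it reaches from about 0.4 to 0.825 m from the base axis. Payload 7 kg.
Tool frame: the origin (TCP) lies on the centre line of the jaws, within the pads' length; the fingertips stand 14 mm ahead of it and the grasp point (between the pads) lies 5 mm behind it; z points along the fingers, y is the line along which they close (so a half turn about z gives the same grasp; the last joint's range is limited). The gripper opens to 88 mm and grips with 3 to 60 N. Pads are 19 mm wide; open, the fingers measure 130 mm over their backs; the gripper's body (78 mm by 193 mm) begins 47 mm behind the grasp point.
Start: joints at [1.556, 0.359, 0.012, 0, -1.224, -0.288], TCP at [0.201, 0.644, 0.241] pointing down, gripper open.
Joint ranges: [-3.07, 3.07], [-1.43, 2.12], [-1.02, 1.25], [-3.03, 1.67], [-3.05, -0], [-3.03, 3.03]. Speed limits (rad/s): [2.39, 2.39, 3.01, 3.14, 3.14, 3.14].

## Interface

Orientations are given as [roll, pitch, yaw] about the fixed x, y, z axes, in that order (R = Rz(yaw) Ry(pitch) Rx(roll)).
In Python, from station import arm gives the robot as it stands.
- The arm moves only by the tool move_arm, never from a script. Its argument "rows" is a list of rows, each an object with "translation": the shift along the tool's x, y, z in cm, a list of three; "rot": the turn, a rotation vector about the tool's x, y, z in degrees, a list of three; "hand": the closure, from 0 (fully open) to 1 (shut). A call has 1 to 8 rows; each row is the pose to reach, as a shift and turn from the pose commanded when the call began, along the tool's axes at that moment; what a row does not reach only later rows make up. A row lasts 1/12 s, in which the tool goes at most 41.7 mm and 7.16 degrees, less where a joint would pass 70% of its speed; a pose out of reach is approached as far as the arm can. A call with a gripper value outside its range is refused whole. The fingers move at their own pace and stop on an object; "squeeze" is the grip in N (left out, the last holds). Time passes only in rows, so rows that repeat a pose let the fingers close. It gives the time, the measured TCP pose, the force, the opening and the grip force at its end, in the units of the state.
- arm.get_state(): the state, without advancing time (a new reading comes with each control period).
- arm.grab_frame(name): name is "side" or "top"; returns (picture, depth): 384x512x3 uint8, red, green, blue; 384x512 float32, m along the optical axis (not along the pixel's ray), 0 where there is no reading.
- arm.camera_params(name): a dict with "vfov" (degrees; the focal length in pixels is half the picture's height over the tangent of half this angle, whatever the lens; pixels are square), "cx", "cy" (the principal point, pixels), "position" and "orientation" of the camera in the world. Camera axes: x right, y down, z forward; pixel columns grow to the right and rows downward; lengths in m; the calibration is good to about 2 mm. A picture is of the moment at which its call begins. camera_params takes no time and is no camera call.
- arm.job_done(): hands the job in; it is judged then, once.
Trained networks look in the newest picture that a camera, given by its name, has taken for a name from the list of things; names that differ only in an ending like _2 or _b are one class to them, and where a whole thing is asked for, a point or a joint stands for the part that bears it (a point fixed in the world has none). Each returns a list of dicts, best first, with "p" (0 to 1); they miss things now and then, are a little off and sometimes report something else, mostly with a low value. They report only what shows in the picture. A call takes as long as a camera call.
- arm.search_frame(label, camera): "point" ([x, y, z] in m, in the coordinates of the camera as it stood for that picture, good to about 4 mm: the middle of the surface that is visible of it).
- arm.pinpoint(label, camera): "point" ([x, y, z] in m, in the coordinates of the camera as it stood for that picture, good to about 4 mm: a listed point, or the origin of a listed thing).
The state is a dict: "t": time; "q": joint angles; "qd": joint speeds; "joint_efforts": joint torques, N m; "eef_pos": TCP position; "ee_rot": TCP orientation; "force": force on the tool from outside, world axes, zero at the start; "moment": the same for the moment, N m; "width": finger opening in m; "gripper_force": force on a finger pad.
Only numpy, scipy, OpenCV 4.12 (cv2) and the standard library are available. Lean on these libraries where they do the work, as an engineer would, in place of code of your own. Each camera call takes 0.05 s, during which the arm holds its last target. There are 200 camera calls.

## Task

Somebody left a carton lying across the opening of the low glass display case: put it squarely on top of the column of two matching cartons, let go of it, and leave the column standing where it is. Then take the long wooden toy ladder out of the case; it is longer than the opening in the glass top, so it has to come out tilted, one end first. Finish while still holding the ladder in the gripper, keeping it still and clear of everything else, with both its ends at least 60 mm higher than the case's top, and leave the toy lorry, the engine and the little wagon where they are.

Things in the scene. Friction and masses are not known exactly. Their poses are not given: they have to be found in the camera images.
- case: low glass display case, fixed, red floor, 206 (x) x 400 (y) x 85 mm high; origin at the centre of its underside; its y points to the robot's left within 15 degrees. Inside: floor top at z = 10 mm, free to x = +-97 and y = +-194 mm. Rigid top from z = 79 to 85 mm: aluminium rims and two fixed glass panes (see point opening for the hole between them).
- opening (a point): centre of the one opening in the case's top, at x = 0, y = +40, z = 85 mm in the case's frame. It is 150 mm (case's x) by 200 mm (case's y): x = -75 to +75, y = -60 to +140 mm; the glass pane on the -y side is 140 mm long, the one on the +y side 60 mm.
- ladder: pale wooden toy ladder lying flat on the red floor of the case, under the opening and both panes, about along the case's y axis: 300 mm long (its y), 32 mm wide (its x), 22 mm high, two solid side rails 8 mm thick with 9 round rungs between; about 90 g, balanced at its middle. Origin at the centre of its underside. The rails' outer faces are the ones to grip.
- ladder_end_a (a point): centre of the ladder's end at its +y (150 mm from the middle, 11 mm above its underside)
- ladder_end_b (a point): centre of the ladder's end at its -y (150 mm from the middle, 11 mm above its underside)
- carton_top: closed cardboard carton with a blue lid band and a white label on top, 190 (its x) x 60 (its y) x 44 (z) mm, origin at the centre of its underside. This one (about 0.2 kg) lies across the opening of the case, resting on its two long rims, underside 85 mm above the table; it is to be moved.
- carton_mid: closed cardboard carton with a blue lid band and a white label on top, 190 (its x) x 60 (its y) x 44 (z) mm, origin at the centre of its underside. The upper of the two cartons standing as a column on the table to one side of the case, lying on carton_low; its top is 88 mm above the table. About 0.35 kg, loose.
- carton_low: closed cardboard carton with a blue lid band and a white label on top, 190 (its x) x 60 (its y) x 44 (z) mm, origin at the centre of its underside. The lower carton of the column, standing on the table. About 0.45 kg, loose.
- lorry: bystander: blue toy lorry with slatted wooden sides, about 215 x 78 x 84 mm, loose on the table beyond the work; origin at the centre of its underside, x along its length
- engine: bystander: red toy steam engine with black roof, about 130 x 52 x 76 mm, loose on the table beyond the work; origin at the centre of its underside, x along its length
- wagon: bystander: small red toy wagon with black roof, about 76 x 36 x 39 mm, standing on the floor inside the case under the long (-y) glass pane, beside the ladder on the case's +x side; origin at the centre of its underside, x along its length

How it is judged:
On the way:
1. the carton from the case lies squarely on the column and has been let go (x of carton_top in the frame of carton_mid between -0.015 and 0.015 m and y of carton_top in the frame of carton_mid between -0.012 and 0.012 m and z of carton_top in the frame of carton_mid between 0.04 and 0.047 m and angle between the x axis of carton_top and the x axis of carton_mid, either way round below 0.13 rad and angle between carton_top's own z axis and vertical below 0.06 rad and contact force between the fingers and carton_top below 0.1 N and linear speed of carton_top below 0.02 m/s and x of carton_mid in the frame of carton_low between -0.015 and 0.015 m and y of carton_mid in the frame of carton_low between -0.012 and 0.012 m and z of carton_mid in the frame of carton_low between 0.04 and 0.047 m and angle between the x axis of carton_mid and the x axis of carton_low, either way round below 0.13 rad and distance of carton_low from where it was at the start of the episode below 0.03 m), for 0.2 s.
At the end, for the whole second after the job is handed in: Ladder gripped and still, both ends over 135 mm above the table (case top 85), touching no case, carton or toy. Moved carton released on carton_mid within 15 mm lengthwise, 12 mm crosswise, 7 deg; carton_mid likewise on carton_low, which is within 30 mm of its start (all of step 1 and height (world z) of each of ladder_end_a, ladder_end_b above 0.135 m and contact force between the fingers and ladder above 1 N and linear speed of ladder below 0.03 m/s and contact force between ladder and case below 0.1 N and contact force between ladder and carton_top below 0.1 N and contact force between ladder and carton_mid below 0.1 N and contact force between ladder and carton_low below 0.1 N and contact force between ladder and lorry below 0.1 N and contact force between ladder and engine below 0.1 N and contact force between ladder and wagon below 0.1 N); the arm keeps its last pose, push and grip.
It fails at once if lorry was moved more than 30 mm (distance of lorry from where it was at the start of the episode above 0.03 m).
It fails at once if engine was moved more than 30 mm (distance of engine from where it was at the start of the episode above 0.03 m).
It fails at once if wagon was moved more than 30 mm (distance of wagon from where it was at the start of the episode above 0.03 m).
It also fails if it takes over 54 s, if anything falls off the work surface, if the arm or the gripper's body presses on something with over 40 N, if the wrist force passes 120 N, or if a joint passes its speed limit or range.

## Working session

There is one attempt and no reset: what is moved stays moved. The work goes in short steps, Python scripts to look and compute and a tool call to move; the robot and the scene stay as the last step left them, time stands still between calls to the robot, and variables do not carry over. Pictures are saved under pics/ and viewed, at most 10 in all, crops included, and the job is handed in when it is done.

Besides the shell and the picture viewer there is one more tool, called after "Request:" as name(argument=value, ...) on one line, values as JSON. move_arm: Moves the arm, as the interface text tells. Its arguments: {"type":"object","properties":{"rows":{"type":"array","items":{"type":"object","properties":{"translation":{"type":"array","items":{"type":"number"}},"rot":{"type":"array","items":{"type":"number"}},"hand":{"type":"number"}}}},"squeeze":{"type":"number"}},"required":["rows"]}

```bash
mkdir -p pics
cat > h.py <<'E'
import numpy as np, cv2
from scipy.spatial.transform import Rotation as R
from station import arm
def cam(n):
    p=arm.camera_params(n); o=np.array(p["orientation"])
    M=o if o.shape==(3,3) else (R.from_euler('xyz',o).as_matrix() if o.size==3 else R.from_quat(o).as_matrix())
    return p,192/np.tan(np.radians(p["vfov"])/2),M,np.array(p["position"])
def cloud(n,d):
    p,f,M,t=cam(n); v,u=np.mgrid[:384,:512]
    P=np.stack([(u-p["cx"])/f*d,(v-p["cy"])/f*d,d],-1)
    return P@M.T+t
def w(n,pt):
    p,f,M,t=cam(n); return M@np.array(pt)+t
def find(l,n,k=2,fn="pinpoint"):
    return [(np.round(w(n,r["point"]),4).tolist(),round(r["p"],2)) for r in getattr(arm,fn)(l,n)[:k]]
E
python3 - <<'E'
from h import *
for n in("side","top"):
    print(arm.camera_params(n))
    im,d=arm.grab_frame(n); cv2.imwrite(f"pics/{n}0.png",im[...,::-1]); np.save(n+"0.npy",d)
    for l in("case","opening","ladder","ladder_end_a","ladder_end_b","carton_top","lorry","engine","wagon"):
        print(n,l,find(l,n,3))
s=arm.get_state();print(s)
E
```

```text
{'vfov': 53.11519480872797, 'cx': 254.4989821635801, 'cy': 194.00390129557456, 'position': array([0.05955474, 0.57762613, 0.57868046]), 'orientation': array([-2.12749499, -0.01372599, -2.36155175])}
side case [([0.491, 0.2377, 0.0006], 0.7)]
side opening [([0.4872, 0.2757, 0.0865], 0.61)]
side ladder [([0.4935, 0.2605, 0.0102], 0.76), ([0.7603, 0.1188, -0.0047], 0.42)]
side ladder_end_a [([0.5236, 0.1131, 0.0174], 0.66)]
side ladder_end_b [([0.5236, 0.1131, 0.0174], 0.66)]
side carton_top [([0.4787, 0.2784, 0.0824], 0.81), ([0.767, -0.186, 0.0005], 0.25)]
side lorry [([0.7614, 0.1185, -0.0026], 0.64), ([0.52, 0.1133, 0.019], 0.3)]
side engine [([0.7697, -0.185, 0.0019], 0.61), ([0.5133, -0.1606, -0.0046], 0.17)]
side wagon [([0.4927, 0.2614, 0.0116], 0.48), ([0.5871, 0.1218, 0.0115], 0.44)]
{'vfov': 49.550842817453685, 'cx': 255.17522842989064, 'cy': 195.79710048261882, 'position': array([0.35225537, 0.02200633, 1.25001667]), 'orientation': array([-2.91476841, -0.00341866, -1.56058078])}
top case [([0.4918, 0.2391, -0.0011], 0.74)]
top opening [([0.4841, 0.2744, 0.0873], 0.66), ([0.7
[... 318 characters left out ...]
]
top wagon []
{'t': 1.0, 'q': array([ 1.55606841e+00,  3.58582315e-01,  1.19198035e-02, -1.00783081e-06,
       -1.22410920e+00, -2.88072174e-01]), 'qd': array([ 1.72903636e-03,  7.33237065e-06,  6.38462575e-04, -2.16402977e-03,
       -1.87865101e-03, -2.35533281e-03]), 'joint_efforts': array([-3.10216812e-03, -5.82389796e+01,  2.93291062e+01,  7.00257003e+00,
        1.23518292e-02, -1.96882604e-05]), 'eef_pos': array([0.20130983, 0.64426507, 0.24058114]), 'ee_rot': array([-3.14156933e+00,  7.90092358e-06, -3.02800434e-01]), 'force': array([-0.23053162,  0.05402092,  0.32150445]), 'moment': array([-0.00698001, -0.00128597,  0.00015272]), 'gripper_force': 0.0, 'width': 0.08775462544435093}
```

View pics/top0.png

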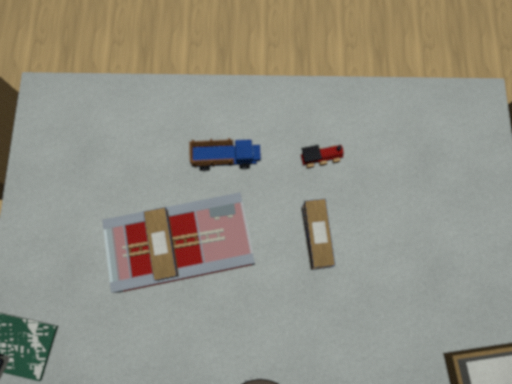

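View pics/side0.png

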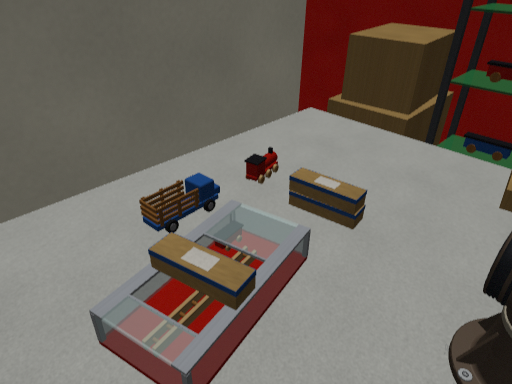

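```bash
cat > m.py <<'E'
from h import *
import sys
def rects(n,d,zlo,zhi,box,amin=60):
    P=cloud(n,d); m=(d>0)&(P[...,2]>zlo)&(P[...,2]<zhi)&(P[...,0]>box[0])&(P[...,0]<box[1])&(P[...,1]>box[2])&(P[...,1]<box[3])
    k,lab,st,c=cv2.connectedComponentsWithStats(m.astype(np.uint8))
    for i in range(1,k):
        if st[i,4]<amin: continue
        Q=P[lab==i]; r=cv2.minAreaRect((Q[:,:2]*1000).astype(np.float32))
        print(n,(zlo,zhi),st[i].tolist(),"z",round(float(np.median(Q[:,2])),4),"ctr",np.round(r[0],1),"size",np.round(r[1],1),"ang",round(r[2],1))
E
python3 - <<'E'
from m import *
for n in("top","side"):
    d=np.load(n+"0.npy")
    rects(n,d,.115,.14,(.3,.7,.1,.5))
    rects(n,d,.078,.098,(.2,.9,-.4,-.0))
    rects(n,d,.078,.092,(.3,.7,.0,.5))
    rects(n,d,.02,.05,(.38,.6,.05,.45),30)
E
```

```text
top (0.115, 0.14) [144, 207, 34, 74, 1646] z 0.1277 ctr [479.5 277.8] size [191.4  62. ] ang 12.6
top (0.078, 0.098) [305, 198, 31, 69, 1475] z 0.0863 ctr [ 519.3 -161.6] size [191.5  62.4] ang 6.6
top (0.078, 0.092) [102, 192, 153, 100, 6221] z 0.0838 ctr [491.3 238.4] size [207.4 401.5] ang 12.2
top (0.02, 0.05) [173, 233, 27, 15, 198] z 0.0291 ctr [499.8 222.6] size [33.5 74.9] ang 11.1
top (0.02, 0.05) [128, 241, 22, 15, 152] z 0.03 ctr [473.2 360.3] size [32.3 60.3] ang 11.1
side (0.115, 0.14) [148, 232, 108, 66, 3183] z 0.1288 ctr [478.6 279.8] size [192.2  63.3] ang 12.8
side (0.078, 0.098) [289, 168, 78, 36, 1146] z 0.0876 ctr [ 519.6 -159.3] size [192.5  65.2] ang 6.9
side (0.078, 0.092) [89, 200, 222, 178, 10864] z 0.0849 ctr [490.6 239.4] size [209.  402.2] ang 12.3
side (0.02, 0.05) [215, 242, 14, 8, 56] z 0.0261 ctr [575.5 151.5] size [29.9  9.7] ang 35.0
side (0.02, 0.05) [246, 249, 57, 79, 580] z 0.0353 ctr [403.2 157.1] size [  3.1 218.9] ang 12.1
side (0.02, 0.05) [231, 252, 22, 14, 132] z 0.0301 ctr [513.8 147.6] size [33.1 35. ] ang 10.3
side (0.02, 0.05) [133, 273, 37, 29, 369] z 0.0349 ctr [569.7 331.6] size [ 3.8 90.4] ang 12.8
side (0.02, 0.05) [168, 291, 44, 35, 577] z 0.0301 ctr [483.6 306.8] size [33.9 83.8] ang 10.6
side (0.02, 0.05) [106, 334, 66, 50, 624] z 0.0357 ctr [450.2 435.1] size [143.7   2.6] ang 12.2
```

The top view shows the case at about (103–255, 193–291), with the carton lying across it at (160, 243). The column is at (319, 233), the lorry at (225, 153) and the engine at (322, 155). In the side view the ladder runs under the carton from (165, 335) to (250, 255), and the wagon sits under the far pane near (225, 243).

Positions from the depth data:

| Item | Centre (mm) | Yaw (deg) |
|---|---|---|
| carton_top | (479, 278.5) | 12.7 |
| column | (519.4, -160.5) | 6.7 |
| ladder | (492, 260) | 10.8 |
| case | (491, 239) | 12.2 |

Next I'll move above the carton.

Request:
move_arm(rows=[{"translation": [3.7,2.7,0.5],"rot": [0,0,-3],"hand": 0},{"translation": [7.0,5.0,1],"rot": [0,0,-6],"hand": 0},{"translation": [10.4,7.4,1.5],"rot": [0,0,-9],"hand": 0},{"translation": [13.8,9.8,2],"rot": [0,0,-12],"hand": 0},{"translation": [17.1,12.2,2.5],"rot": [0,0,-15],"hand": 0},{"translation": [20.5,14.6,3],"rot": [0,0,-18],"hand": 0},{"translation": [23.9,17,3.5],"rot": [0,0,-21],"hand": 0},{"translation": [27.2,19.4,4],"rot": [0,0,-24],"hand": 0}])

```text
t: 1.67
eef_pos: [0.402, 0.3788, 0.2011]
ee_rot: [-3.141, -0.001, 0.119]
force: [0.5, 0.4, -0.8]
width: 0.0878
gripper_force: 0.0
```

```bash
cat > go.py <<'E'
# usage: go.py x y z yaw tilt  (mm, deg): prints the tool-frame shift (cm) and rotvec (deg) from the measured pose
from h import *
import sys
x,y,z,yaw,tilt=map(float,sys.argv[1:6])
s=arm.get_state(); A=R.from_euler('xyz',s["ee_rot"])
T=R.from_euler('xyz',[180,0,yaw],degrees=True)*R.from_rotvec([0,tilt,0],degrees=True)
print("t",round(s["t"],2),"pos",np.round(s["eef_pos"]*1000,1),"rot",np.round(np.degrees(s["ee_rot"]),2),"F",np.round(s["force"],1),"w",round(s["width"]*1000,1),"gf",round(s["gripper_force"],1),"q",np.round(s["q"],2))
print("shift cm",np.round(A.inv().apply(np.array([x,y,z])/10-s["eef_pos"]*100),2),"rotvec",np.round((A.inv()*T).as_rotvec(degrees=True),2))
E
python3 go.py 479 278.5 180 12.7 0
```

```text
t 1.67 pos [402.  378.8 201.1] rot [-1.7996e+02 -3.0000e-02  6.8200e+00] F [ 0.5  0.4 -0.8] w 87.8 gf 0.0 q [ 1.11  0.19 -0.32  0.   -1.06  0.58]
shift cm [ 6.45 10.88  2.11] rotvec [-0.04 -0.03 -5.88]
```

Request:
move_arm(rows=[{"translation": [1.6,2.7,0.5],"rot": [0,0,-1.5],"hand": 0},{"translation": [3.2,5.4,1],"rot": [0,0,-3],"hand": 0},{"translation": [4.8,8.2,1.6],"rot": [0,0,-4.5],"hand": 0},{"translation": [6.0,10.2,2.0],"rot": [0,0,-5.5],"hand": 0},{"translation": [6.45,10.9,2.1],"rot": [0,0,-5.9],"hand": 0},{"translation": [6.45,10.9,2.1],"rot": [0,0,-5.9],"hand": 0},{"translation": [6.45,10.9,2.6],"rot": [0,0,-5.9],"hand": 0},{"translation": [6.45,10.9,3.1],"rot": [0,0,-5.9],"hand": 0}])

```text
t: 2.33
eef_pos: [0.4778, 0.2806, 0.17]
ee_rot: [-3.141, -0.001, 0.219]
force: [-0.6, 0.1, -0.7]
width: 0.0876
gripper_force: 0.0
```

```bash
python3 go.py 479 278.5 105 12.7 0
```

```text
t 2.33 pos [477.8 280.6 170. ] rot [-1.7995e+02 -6.0000e-02  1.2550e+01] F [-0.6  0.1 -0.7] w 87.6 gf 0.0 q [ 0.88  0.22 -0.36 -0.   -0.99  0.91]
shift cm [0.07 0.23 6.5 ] rotvec [-0.05 -0.06 -0.15]
```

Request:
move_arm(rows=[{"translation": [0.1,0.15,1.5],"rot": [0,0,0],"hand": 0},{"translation": [0.1,0.15,3],"rot": [0,0,0],"hand": 0},{"translation": [0.1,0.15,4.5],"rot": [0,0,0],"hand": 0},{"translation": [0.1,0.15,5.8],"rot": [0,0,0],"hand": 0},{"translation": [0.1,0.15,6.5],"rot": [0,0,0],"hand": 0},{"translation": [0.1,0.15,6.5],"rot": [0,0,0],"hand": 0},{"translation": [0.1,0.15,6.5],"rot": [0,0,0],"hand": 0.2},{"translation": [0.1,0.15,6.5],"rot": [0,0,0],"hand": 0.5}], squeeze=20)

```text
t: 3.0
eef_pos: [0.4794, 0.2792, 0.1056]
ee_rot: [-3.141, -0.001, 0.22]
force: [0.3, -0.3, -0.0]
width: 0.0793
gripper_force: 0.0
```

Request:
move_arm(rows=[{"translation": [0,0,0],"rot": [0,0,0],"hand": 0.6},{"translation": [0,0,0],"rot": [0,0,0],"hand": 0.6},{"translation": [0,0,0],"rot": [0,0,0],"hand": 0.6},{"translation": [0,0,0],"rot": [0,0,0],"hand": 0.6}])

```text
t: 3.33
eef_pos: [0.4794, 0.2786, 0.1055]
ee_rot: [-3.141, -0.001, 0.219]
force: [-1.6, -0.2, 3.2]
width: 0.0596
gripper_force: 20.0
```

```bash
python3 go.py 479 278.5 185 12.7 0
```

```text
t 3.33 pos [479.4 278.6 105.5] rot [-1.7997e+02 -4.0000e-02  1.2550e+01] F [-1.6 -0.2  3.2] w 59.6 gf 20.0 q [ 0.88  0.29 -0.43  0.   -0.85  0.91]
shift cm [-0.03 -0.   -7.95] rotvec [-0.03 -0.04 -0.15]
```

Request:
move_arm(rows=[{"translation": [0,0,-0.5],"rot": [0,0,0],"hand": 0.6},{"translation": [0,0,-1.5],"rot": [0,0,0],"hand": 0.6},{"translation": [0,0,-3],"rot": [0,0,0],"hand": 0.6},{"translation": [0,0,-4.5],"rot": [0,0,0],"hand": 0.6},{"translation": [0,0.5,-5.5],"rot": [0,0,0],"hand": 0.6},{"translation": [-0.2,2,-6],"rot": [0,0,0],"hand": 0.6},{"translation": [-0.6,4.5,-6],"rot": [0,0,0.5],"hand": 0.6},{"translation": [-0.9,7,-6],"rot": [0,0,1],"hand": 0.6}])

```text
t: 4.0
eef_pos: [0.4853, 0.2069, 0.1654]
ee_rot: [-3.141, -0.0, 0.202]
force: [-0.5, -0.4, -1.8]
width: 0.0602
gripper_force: 20.0
```

Request:
move_arm(rows=[{"translation": [-0.3,2.5,0],"rot": [0,0,0.5],"hand": 0.6},{"translation": [-0.6,5,0],"rot": [0,0,1],"hand": 0.6},{"translation": [-1,7.5,0],"rot": [0,0,1.5],"hand": 0.6},{"translation": [-1.3,10,0],"rot": [0,0,2],"hand": 0.6},{"translation": [-1.6,12.5,0],"rot": [0,0,2.5],"hand": 0.6},{"translation": [-1.9,15,0],"rot": [0,0,3],"hand": 0.6},{"translation": [-2.2,17.5,0],"rot": [0,0,3.5],"hand": 0.6},{"translation": [-2.5,20,0],"rot": [0,0,4],"hand": 0.6}])

```text
t: 4.67
eef_pos: [0.5003, 0.0051, 0.165]
ee_rot: [-3.141, 0.0, 0.131]
force: [1.3, 0.4, -1.4]
width: 0.0599
gripper_force: 20.0
```

```bash
python3 go.py 519.4 -160.5 165 6.7 0
```

```text
t 4.67 pos [500.3   5.1 165. ] rot [-1.7999e+02  2.0000e-02  7.5100e+00] F [ 1.3  0.4 -1.4] w 59.9 gf 20.0 q [ 0.4   0.14 -0.47 -0.   -0.96  1.3 ]
shift cm [-0.27 16.66  0.  ] rotvec [-0.01  0.02  0.81]
```

Request:
move_arm(rows=[{"translation": [0,2.5,0],"rot": [0,0,0.1],"hand": 0.6},{"translation": [-0.1,5,0],"rot": [0,0,0.2],"hand": 0.6},{"translation": [-0.1,7.5,0],"rot": [0,0,0.4],"hand": 0.6},{"translation": [-0.2,10,0],"rot": [0,0,0.5],"hand": 0.6},{"translation": [-0.2,12.5,0],"rot": [0,0,0.6],"hand": 0.6},{"translation": [-0.25,14.8,0],"rot": [0,0,0.8],"hand": 0.6},{"translation": [-0.27,16,0],"rot": [0,0,0.8],"hand": 0.6},{"translation": [-0.27,16.6,0],"rot": [0,0,0.8],"hand": 0.6}])

```text
t: 5.33
eef_pos: [0.5195, -0.1597, 0.1647]
ee_rot: [-3.141, 0.001, 0.115]
force: [0.0, 0.4, -1.9]
width: 0.0599
gripper_force: 20.0
```

Request:
move_arm(rows=[{"translation": [0,0,0],"rot": [0,0,0],"hand": 0.6},{"translation": [0,0,0],"rot": [0,0,0],"hand": 0.6},{"translation": [0,0,0],"rot": [0,0,0],"hand": 0.6}])

```text
t: 5.58
eef_pos: [0.5201, -0.157, 0.165]
ee_rot: [-3.141, 0.0, 0.118]
force: [0.1, 0.7, -1.5]
width: 0.0602
gripper_force: 20.0
```

```bash
python3 go.py 519.4 -160.5 109 6.7 0
python3 - <<'E'
from m import *
for n in("top","side"):
    im,d=arm.grab_frame(n); cv2.imwrite(f"pics/{n}1.png",im[...,::-1])
    rects(n,d,.165,.205,(.3,.75,-.4,.05))
    rects(n,d,.078,.098,(.2,.9,-.4,-.0))
E
```

```text
t 5.58 pos [ 520.1 -157.   165. ] rot [-179.99    0.      6.78] F [ 0.1  0.7 -1.5] w 60.2 gf 20.0 q [ 0.07  0.21 -0.38 -0.   -0.98  1.62]
shift cm [-0.11  0.34  5.6 ] rotvec [-0.01  0.    0.08]
top (0.165, 0.205) [313, 236, 29, 29, 666] z 0.1867 ctr [ 458.8 -164.6] size [68.3 61.4] ang 6.5
top (0.078, 0.098) [310, 242, 26, 26, 91] z 0.0865 ctr [ 444.1 -153. ] size [90.3 44.6] ang 46.5
side (0.165, 0.205) [290, 136, 84, 36, 1224] z 0.1846 ctr [ 520.6 -153.7] size [193.8 101.5] ang 7.0
side (0.078, 0.098) [289, 168, 78, 36, 1147] z 0.0877 ctr [ 519.3 -159. ] size [192.3  66.8] ang 6.7
```

View pics/side1.png

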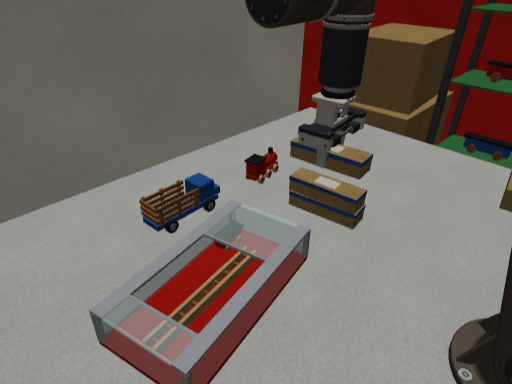

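Request:
move_arm(rows=[{"translation": [-0.1,0.33,1],"rot": [0,0,0],"hand": 0.6},{"translation": [-0.1,0.33,2.2],"rot": [0,0,0],"hand": 0.6},{"translation": [-0.1,0.33,3.4],"rot": [0,0,0],"hand": 0.6},{"translation": [-0.1,0.33,4.4],"rot": [0,0,0],"hand": 0.6},{"translation": [-0.1,0.33,4.9],"rot": [0,0,0],"hand": 0.6},{"translation": [-0.1,0.33,5.1],"rot": [0,0,0],"hand": 0.6},{"translation": [-0.1,0.33,5.2],"rot": [0,0,0],"hand": 0.6},{"translation": [-0.1,0.33,5.2],"rot": [0,0,0],"hand": 0.6}])

```text
t: 6.35
eef_pos: [0.5199, -0.1611, 0.113]
ee_rot: [3.141, -0.0, 0.118]
force: [0.6, -0.8, -0.9]
width: 0.0597
gripper_force: 20.0
```

Request:
move_arm(rows=[{"translation": [0,0,0.1],"rot": [0,0,0],"hand": 0.6},{"translation": [0,0,0.2],"rot": [0,0,0],"hand": 0.6},{"translation": [0,0,0.3],"rot": [0,0,0],"hand": 0.6},{"translation": [0,0,0.3],"rot": [0,0,0],"hand": 0.6}])

```text
t: 6.68
eef_pos: [0.5197, -0.1611, 0.11]
ee_rot: [-3.142, -0.0, 0.118]
force: [0.5, 0.9, -0.2]
width: 0.0599
gripper_force: 20.0
```

```bash
python3 go.py 519.4 -160.5 109 6.7 0
```

```text
t 6.68 pos [ 519.7 -161.1  110. ] rot [-1.80e+02 -1.00e-02  6.75e+00] F [ 0.5  0.9 -0.2] w 59.9 gf 20.0 q [ 0.06  0.27 -0.45 -0.   -0.85  1.63]
shift cm [-0.02 -0.06  0.1 ] rotvec [-0.   -0.01  0.05]
```

Request:
move_arm(rows=[{"translation": [0,0,0.1],"rot": [0,0,0],"hand": 0.6},{"translation": [0,0,0.15],"rot": [0,0,0],"hand": 0.6},{"translation": [0,0,0.15],"rot": [0,0,0],"hand": 0.6},{"translation": [0,0,0.15],"rot": [0,0,0],"hand": 0.6}])

```text
t: 7.02
eef_pos: [0.5198, -0.1611, 0.1086]
ee_rot: [3.142, -0.0, 0.118]
force: [0.1, 0.6, -0.5]
width: 0.0599
gripper_force: 20.0
```

Request:
move_arm(rows=[{"translation": [0,0,0],"rot": [0,0,0],"hand": 0.25},{"translation": [0,0,0],"rot": [0,0,0],"hand": 0.15},{"translation": [0,0,0],"rot": [0,0,0],"hand": 0.05},{"translation": [0,0,0],"rot": [0,0,0],"hand": 0},{"translation": [0,0,0],"rot": [0,0,0],"hand": 0},{"translation": [0,0,0],"rot": [0,0,0],"hand": 0}])

```text
t: 7.52
eef_pos: [0.5197, -0.1611, 0.1085]
ee_rot: [3.142, -0.0, 0.118]
force: [-0.1, -0.8, 0.1]
width: 0.087
gripper_force: 0.0
```

Request:
move_arm(rows=[{"translation": [0,0,-0.5],"rot": [0,0,0],"hand": 0},{"translation": [0,0,-1.5],"rot": [0,0,0],"hand": 0},{"translation": [0,0,-3],"rot": [0,0,0],"hand": 0},{"translation": [0,0,-5],"rot": [0,0,0],"hand": 0},{"translation": [0,0,-7],"rot": [0,0,0],"hand": 0},{"translation": [0,-3,-8],"rot": [0,0,3],"hand": 0.2},{"translation": [0,-6,-8],"rot": [0,0,8],"hand": 0.4},{"translation": [0,-9,-8],"rot": [0,0,14],"hand": 0.4}])

```text
t: 8.18
eef_pos: [0.5095, -0.0711, 0.1905]
ee_rot: [-3.141, -0.003, -0.132]
force: [0.4, 1.4, 0.7]
width: 0.0731
gripper_force: 0.0
```

```bash
cat > ladder.py <<'E'
from m import *
C=np.array([.4912,.2388]); a=np.radians(12.2); ex=np.array([np.cos(a),np.sin(a)]); ey=np.array([-np.sin(a),np.cos(a)])
def ladder(n,d):
    P=cloud(n,d); X=(P[...,:2]-C)@ex; Y=(P[...,:2]-C)@ey
    m=(d>0)&(P[...,2]>.02)&(P[...,2]<.04)&(abs(X)<.05)&(abs(Y-.02)<.17)
    Q=P[m]; r=cv2.minAreaRect((Q[:,:2]*1000).astype(np.float32))
    print(n,m.sum(),"z",round(float(np.median(Q[:,2])),4),"ctr",np.round(r[0],1),"size",np.round(r[1],1),"ang",round(r[2],2),"caseX",np.round([X[m].min(),X[m].max()],3),"caseY",np.round([Y[m].min(),Y[m].max()],3))
E
python3 - <<'E'
from ladder import *
for n in("top","side"):
    im,d=arm.grab_frame(n); cv2.imwrite(f"pics/{n}2.png",im[...,::-1])
    rects(n,d,.115,.145,(.3,.75,-.4,.05))
    ladder(n,d)
    for l in("ladder","ladder_end_a","ladder_end_b"): print(l,find(l,n,3))
E
python3 go.py 486 292 150 -79.2 0
```

```text
top (0.115, 0.145) [313, 241, 26, 26, 458] z 0.1302 ctr [ 454.1 -168.9] size [60.4 61.6] ang 7.5
top 233 z 0.0297 ctr [476.3 346.2] size [32.7 89.1] ang 10.8 caseX [-0.009  0.025] caseY [0.064 0.153]
ladder []
ladder_end_a [([0.4621, 0.4079, 0.0166], 0.54)]
ladder_end_b [([0.4621, 0.4079, 0.0166], 0.54)]
side (0.115, 0.145) [304, 155, 66, 36, 1111] z 0.1314 ctr [ 510.2 -159.7] size [173.6  64.5] ang 6.5
side 1362 z 0.0301 ctr [495.9 239.4] size [ 33.8 222.9] ang 10.84 caseX [-0.014  0.023] caseY [-0.112  0.111]
ladder [([0.4921, 0.2601, 0.0116], 0.88)]
ladder_end_a [([0.5216, 0.1105, 0.0212], 0.98)]
ladder_end_b [([0.5216, 0.1105, 0.0212], 0.98)]
t 8.58 pos [509.2 -72.4 188.6] rot [180.     0.    -7.26] F [-0.3 -0.5 -1. ] w 52.9 gf 0.0 q [ 0.24  0.14 -0.41  0.   -1.02  1.2 ]
shift cm [ -6.9  -35.86   3.86] rotvec [ 0.   -0.   71.94]
```

Request:
move_arm(rows=[{"translation": [-0.2,-1.2,0],"rot": [0,0,3],"hand": 0.4},{"translation": [-0.6,-3.2,0],"rot": [0,0,7],"hand": 0.4},{"translation": [-1.1,-5.8,0],"rot": [0,0,12],"hand": 0.4},{"translation": [-1.6,-8.4,0],"rot": [0,0,17],"hand": 0.4},{"translation": [-2.1,-11,0],"rot": [0,0,22],"hand": 0.4},{"translation": [-2.6,-13.6,0],"rot": [0,0,27],"hand": 0.4},{"translation": [-3.1,-16.2,0],"rot": [0,0,32],"hand": 0.4},{"translation": [-3.6,-18.8,0],"rot": [0,0,37],"hand": 0.4}])

```text
t: 9.25
eef_pos: [0.4972, 0.1198, 0.1884]
ee_rot: [3.141, -0.0, -0.777]
force: [0.2, -0.5, 0.4]
width: 0.0526
gripper_force: 0.0
```

```bash
python3 go.py 486.4 289.5 150 -79.2 0
```

```text
t 9.25 pos [497.2 119.8 188.4] rot [179.98  -0.   -44.54] F [ 0.2 -0.5  0.4] w 52.6 gf 0.0 q [ 0.62  0.13 -0.42  0.   -1.02  0.17]
shift cm [-12.68 -11.34   3.84] rotvec [ 2.000e-02 -1.000e-02  3.466e+01]
```

Request:
move_arm(rows=[{"translation": [-1.8,-1.6,0.3],"rot": [0,0,5],"hand": 0.4},{"translation": [-3.6,-3.2,0.8],"rot": [0,0,10],"hand": 0.4},{"translation": [-5.4,-4.8,1.5],"rot": [0,0,15],"hand": 0.4},{"translation": [-7.2,-6.4,2.2],"rot": [0,0,20],"hand": 0.4},{"translation": [-9,-8,2.8],"rot": [0,0,25],"hand": 0.4},{"translation": [-10.8,-9.6,3.4],"rot": [0,0,30],"hand": 0.4},{"translation": [-12.2,-10.9,3.8],"rot": [0,0,33.5],"hand": 0.4},{"translation": [-12.68,-11.34,3.8],"rot": [0,0,34.7],"hand": 0.4}])

```text
t: 9.92
eef_pos: [0.4856, 0.2904, 0.1492]
ee_rot: [3.14, -0.001, -1.381]
force: [0.7, -0.0, 1.2]
width: 0.0525
gripper_force: 0.0
```

Request:
move_arm(rows=[{"translation": [0,0,0],"rot": [0,0,0],"hand": 0.4},{"translation": [0,0,1.5],"rot": [0,0,0],"hand": 0.4},{"translation": [0,0,3],"rot": [0,0,0],"hand": 0.4},{"translation": [0,0,4],"rot": [0,0,0],"hand": 0.4},{"translation": [0,0,4],"rot": [0,0,0],"hand": 0.4}])

```text
t: 10.33
eef_pos: [0.4847, 0.2871, 0.1083]
ee_rot: [3.138, -0.002, -1.379]
force: [-0.3, -1.2, 0.4]
width: 0.0526
gripper_force: 0.0
```

```bash
python3 go.py 486.4 289.5 36 -79.2 0
```

```text
t 10.33 pos [484.7 287.1 108.3] rot [ 1.7981e+02 -1.2000e-01 -7.8990e+01] F [-0.3 -1.2  0.4] w 52.6 gf 0.0 q [ 0.88  0.3  -0.4  -0.   -0.87 -0.69]
shift cm [-0.22 -0.23  7.23] rotvec [ 0.19 -0.12  0.21]
```

Request:
move_arm(rows=[{"translation": [-0.1,-0.2,1],"rot": [0,0,0],"hand": 0.4},{"translation": [-0.2,-0.2,2.3],"rot": [0,0,0],"hand": 0.4},{"translation": [-0.2,-0.2,3.6],"rot": [0,0,0],"hand": 0.4},{"translation": [-0.2,-0.2,4.9],"rot": [0,0,0],"hand": 0.4},{"translation": [-0.2,-0.2,6],"rot": [0,0,0],"hand": 0.4},{"translation": [-0.2,-0.2,6.6],"rot": [0,0,0],"hand": 0.4},{"translation": [-0.2,-0.2,6.8],"rot": [0,0,0],"hand": 0.4},{"translation": [-0.2,-0.2,6.8],"rot": [0,0,0],"hand": 0.4}])

```text
t: 11.0
eef_pos: [0.4871, 0.2913, 0.0422]
ee_rot: [3.141, -0.0, -1.378]
force: [0.9, 0.0, 0.9]
width: 0.0528
gripper_force: 0.0
```

```bash
python3 go.py 486.4 289.5 36 -79.2 0
python3 - <<'E'
from h import *
im,d=arm.grab_frame("side"); cv2.imwrite("pics/side3.png",cv2.resize(im[180:384,80:340,::-1],None,fx=2.8,fy=2.8))
E
```

```text
t 11.0 pos [487.1 291.3  42.2] rot [ 1.7998e+02 -2.0000e-02 -7.8950e+01] F [0.9 0.  0.9] w 52.8 gf 0.0 q [ 0.88  0.39 -0.46  0.   -0.72 -0.69]
shift cm [0.16 0.1  0.62] rotvec [ 0.02 -0.02  0.25]
```

View pics/side3.png

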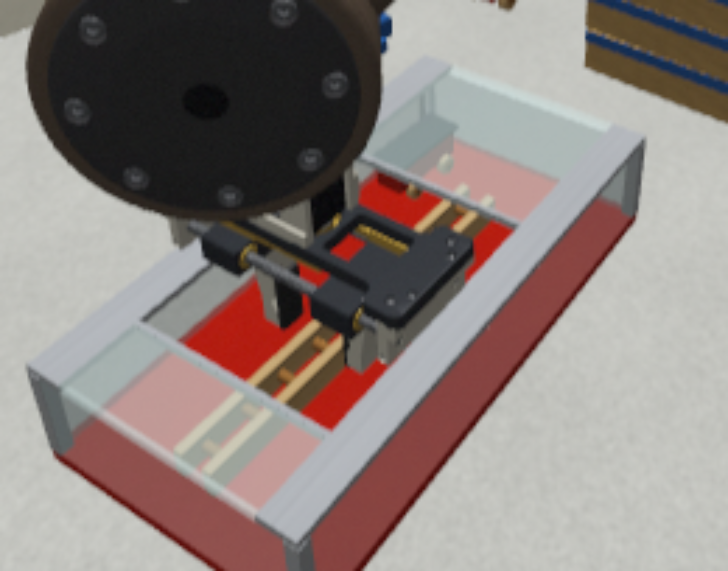

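The crop shows the two fingers straddling the rails at about (285, 310) and (365, 345). The gripper's body is just above the rims.

Request:
move_arm(rows=[{"translation": [0,0,0.2],"rot": [0,0,0],"hand": 0.4},{"translation": [0,0,0.4],"rot": [0,0,0],"hand": 0.4},{"translation": [0,0,0.62],"rot": [0,0,0],"hand": 0.4},{"translation": [0,0,0.62],"rot": [0,0,0],"hand": 0.4},{"translation": [0,0,0.62],"rot": [0,0,0],"hand": 0.6},{"translation": [0,0,0.62],"rot": [0,0,0],"hand": 0.9},{"translation": [0,0,0.62],"rot": [0,0,0],"hand": 0.9},{"translation": [0,0,0.62],"rot": [0,0,0],"hand": 0.9}], squeeze=30)

```text
t: 11.72
eef_pos: [0.487, 0.2914, 0.0363]
ee_rot: [-3.142, 0.0, -1.378]
force: [-1.4, 0.1, 2.0]
width: 0.0313
gripper_force: 30.6
```

Request:
move_arm(rows=[{"translation": [0,0,0],"rot": [0,0,0],"hand": 0.9},{"translation": [0,0,0],"rot": [0,0,0],"hand": 0.9},{"translation": [0,0,0],"rot": [0,0,0],"hand": 0.9},{"translation": [0,0,0],"rot": [0,0,0],"hand": 0.9}])

```text
t: 12.05
eef_pos: [0.487, 0.2914, 0.0363]
ee_rot: [-3.142, 0.0, -1.378]
force: [-0.2, 0.3, 1.2]
width: 0.0318
gripper_force: 30.0
```

```bash
python3 go.py 486.4 289.5 36 -79.2 0
```

```text
t 12.05 pos [487.  291.4  36.3] rot [-180.      0.    -78.95] F [-0.2  0.3  1.2] w 31.8 gf 30.0 q [ 0.88  0.4  -0.47 -0.   -0.71 -0.69]
shift cm [0.18 0.1  0.03] rotvec [-0.    0.    0.25]
```

Request:
move_arm(rows=[{"translation": [0,0,-0.2],"rot": [0,0,0],"hand": 0.9},{"translation": [0,0,-0.4],"rot": [0,0,0],"hand": 0.9},{"translation": [0.5,0,-0.4],"rot": [0,0,0],"hand": 0.9},{"translation": [1.4,0,-0.4],"rot": [0,0,0],"hand": 0.9},{"translation": [2.4,0,-0.4],"rot": [0,0,0],"hand": 0.9},{"translation": [3.4,0,-0.4],"rot": [0,0,0],"hand": 0.9},{"translation": [4.1,0,-0.4],"rot": [0,0,0],"hand": 0.9},{"translation": [4.3,0,-0.4],"rot": [0,0,0],"hand": 0.9}])

```text
t: 12.72
eef_pos: [0.4953, 0.2474, 0.0402]
ee_rot: [3.141, -0.0, -1.379]
force: [0.1, 1.4, -1.6]
width: 0.0315
gripper_force: 30.0
```

Request:
move_arm(rows=[{"translation": [0,0,0],"rot": [0,0,0],"hand": 0.9},{"translation": [0,0,0],"rot": [0,0,0],"hand": 0.9},{"translation": [0,0,0],"rot": [0,0,0],"hand": 0.9}])

```text
t: 12.97
eef_pos: [0.4954, 0.2494, 0.0403]
ee_rot: [-3.141, 0.0, -1.378]
force: [0.2, 0.1, -0.8]
width: 0.0319
gripper_force: 30.0
```

```bash
python3 go.py 486.4 289.5 36 -79 0
python3 - <<'E'
from ladder import *
n="side"
im,d=arm.grab_frame(n); cv2.imwrite("pics/side4.png",cv2.resize(im[180:384,80:340,::-1],None,fx=2.8,fy=2.8))
P=cloud(n,d); X=(P[...,:2]-C)@ex; Y=(P[...,:2]-C)@ey
for lo,hi in((-.2,-.15),(-.15,-.1),(-.1,-.05),(.05,.1),(.1,.15),(.15,.19)):
    m=(d>0)&(P[...,2]>.018)&(P[...,2]<.05)&(X>-.03)&(X<.035)&(Y>lo)&(Y<hi)
    if m.sum(): print(lo,m.sum(),"z",np.round(np.percentile(P[m][:,2],[10,50,90]),4),"Y",Y[m].min().round(3),Y[m].max().round(3),"X",np.round(np.percentile(X[m],[2,98]),3))
E
```

```text
t 12.97 pos [495.4 249.4  40.3] rot [-1.7999e+02  1.0000e-02 -7.8950e+01] F [ 0.2  0.1 -0.8] w 31.9 gf 30.0 q [ 0.82  0.38 -0.49  0.   -0.7  -0.63]
shift cm [-4.11  0.11  0.43] rotvec [-0.01  0.01  0.05]
0.05 463 z [0.0213 0.0321 0.0367] Y 0.05 0.1 X [-0.009  0.022]
0.1 89 z [0.0254 0.035  0.0368] Y 0.1 0.112 X [-0.008  0.023]
```

View pics/side4.png

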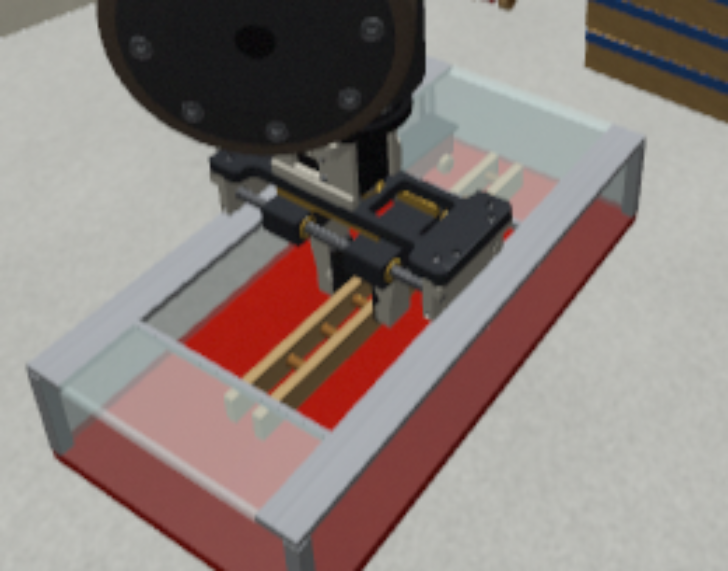

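The crop shows the ladder lifted and held, with its +y end at about (230, 395)–(262, 420), seen through the near pane. I'll check where that end actually is before tilting.

Run:
```python
from ladder import *
p,f,M,t=cam("side")
for u,v in((225,393),(240,388),(255,411),(270,405),(490,153),(520,165)):
    U=u/2.8+80;V=v/2.8+180
    r=M@np.array([(U-p["cx"])/f,(V-p["cy"])/f,1]); q=t+r*(.036-t[2])/r[2]
    print((u,v),"case",np.round((q[:2]-C)@ex*1000),np.round((q[:2]-C)@ey*1000))
```

```text
(225, 393) case 24.0 125.0
(240, 388) case 19.0 117.0
(255, 411) case -0.0 125.0
(270, 405) case -5.0 117.0
(490, 153) case 17.0 -170.0
(520, 165) case -12.0 -170.0
```

Request:
move_arm(rows=[{"translation": [0.1,0,-0.63],"rot": [0,-2,0],"hand": 0.9},{"translation": [0.23,0,-1.26],"rot": [0,-4,0],"hand": 0.9},{"translation": [0.37,0,-1.89],"rot": [0,-6,0],"hand": 0.9},{"translation": [0.54,0,-2.51],"rot": [0,-8,0],"hand": 0.9},{"translation": [0.73,0,-3.12],"rot": [0,-10,0],"hand": 0.9},{"translation": [0.94,0,-3.73],"rot": [0,-12,0],"hand": 0.9},{"translation": [1.18,0,-4.32],"rot": [0,-14,0],"hand": 0.9},{"translation": [1.43,0,-4.91],"rot": [0,-16,0],"hand": 0.9}])

```text
t: 13.68
eef_pos: [0.4979, 0.2356, 0.0898]
ee_rot: [-3.141, 0.281, -1.377]
force: [0.5, -0.5, -1.0]
width: 0.0316
gripper_force: 30.0
```

Request:
move_arm(rows=[{"translation": [0,0,0],"rot": [0,0,0],"hand": 0.9},{"translation": [0,0,0],"rot": [0,0,0],"hand": 0.9},{"translation": [0,0,0],"rot": [0,0,0],"hand": 0.9}])

```text
t: 13.93
eef_pos: [0.4979, 0.2352, 0.0891]
ee_rot: [3.141, 0.278, -1.378]
force: [0.1, 0.8, -0.8]
width: 0.0318
gripper_force: 30.0
```

```bash
python3 go.py 497.9 236 89.4 -79 -16
python3 - <<'E'
from ladder import *
n="side"
im,d=arm.grab_frame(n); cv2.imwrite("pics/side5.png",cv2.resize(im[130:384,60:340,::-1],None,fx=2.3,fy=2.3))
P=cloud(n,d); X=(P[...,:2]-C)@ex; Y=(P[...,:2]-C)@ey
m=(d>0)&(P[...,2]>.055)&(P[...,2]<.14)&(X>-.02)&(X<.03)&(Y>.03)&(Y<.125)
print(m.sum())
for lo in np.arange(.03,.13,.01):
    k=m&(Y>=lo)&(Y<lo+.01)
    if k.sum()>5: print(round(lo,2),k.sum(),"top z",np.percentile(P[k][:,2],90).round(4))
E
```

```text
t 13.93 pos [497.9 235.2  89.1] rot [179.99  15.95 -78.96] F [ 0.1  0.8 -0.8] w 31.8 gf 30.0 q [ 0.6   0.3  -0.36 -0.35 -0.83 -0.18]
shift cm [-0.08 -0.01 -0.01] rotvec [ 0.03 -0.05  0.04]
909
0.03 94 top z 0.0958
0.04 87 top z 0.0992
0.05 83 top z 0.1024
0.06 106 top z 0.1045
0.07 94 top z 0.1075
0.08 102 top z 0.1102
0.09 114 top z 0.1133
0.1 123 top z 0.1162
0.11 106 top z 0.1146
```

View pics/side5.png

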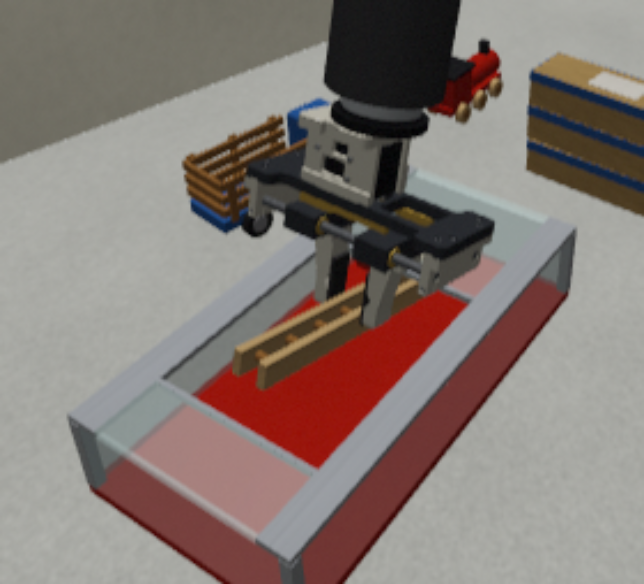

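The crop shows the ladder's +y end at about (235, 355)–(265, 385), now up through the opening and above the top. The measured slope is 16 degrees, and extrapolating that line gives about 11 mm of clearance under the -y pane edge. Next I'll pull the ladder out along its own axis.

Request:
move_arm(rows=[{"translation": [-0.6,0,0],"rot": [0,0,0],"hand": 0.9},{"translation": [-1.8,0,0],"rot": [0,0,0],"hand": 0.9},{"translation": [-3.2,0,0],"rot": [0,0,0],"hand": 0.9},{"translation": [-4.7,0,0],"rot": [0,0,0],"hand": 0.9},{"translation": [-6.2,0,0],"rot": [0,0,0],"hand": 0.9},{"translation": [-7.4,0,0],"rot": [0,0,0],"hand": 0.9},{"translation": [-8,0,0],"rot": [0,0,0],"hand": 0.9},{"translation": [-8,0,0],"rot": [0,0,0],"hand": 0.9}])

```text
t: 14.65
eef_pos: [0.4828, 0.3124, 0.1118]
ee_rot: [-3.141, 0.28, -1.376]
force: [-0.2, 0.1, -0.4]
width: 0.0314
gripper_force: 30.0
```

Request:
move_arm(rows=[{"translation": [-0.6,0,0],"rot": [0,0,0],"hand": 0.9},{"translation": [-1.8,0,0],"rot": [0,0,0],"hand": 0.9},{"translation": [-3.2,0,0],"rot": [0,0,0],"hand": 0.9},{"translation": [-4.7,0,0],"rot": [0,0,0],"hand": 0.9},{"translation": [-6,0,0],"rot": [0,0,0],"hand": 0.9},{"translation": [-6.8,0,0],"rot": [0,0,0],"hand": 0.9},{"translation": [-7.2,0,0],"rot": [0,0,0],"hand": 0.9},{"translation": [-7.2,0,0],"rot": [0,0,0],"hand": 0.9}])

```text
t: 15.32
eef_pos: [0.4698, 0.3793, 0.1314]
ee_rot: [-3.141, 0.279, -1.377]
force: [0.1, -0.4, -1.2]
width: 0.0316
gripper_force: 30.0
```

```bash
python3 go.py 470 382 250 -79 -16
python3 - <<'E'
from ladder import *
n="side"
im,d=arm.grab_frame(n); cv2.imwrite("pics/side6.png",im[...,::-1])
E
```

```text
t 15.32 pos [469.8 379.3 131.4] rot [-179.99   16.01  -78.9 ] F [ 0.1 -0.4 -1.2] w 31.6 gf 30.0 q [ 0.85  0.29 -0.28 -0.29 -0.86 -0.48]
shift cm [ -3.53  -0.08 -11.33] rotvec [0.02 0.01 0.1 ]
```

View pics/side6.png

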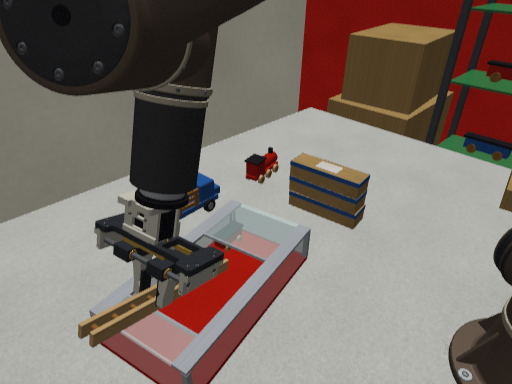

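The ladder's low end is now clear of the pane edge, about 26–32 mm on the opening side of it. The +y end is at about (90, 330) in the picture, outside the case. Next is a straight lift.

Request:
move_arm(rows=[{"translation": [-0.2,0,-0.8],"rot": [0,0,0],"hand": 0.9},{"translation": [-0.6,0,-2.2],"rot": [0,0,0],"hand": 0.9},{"translation": [-1.1,0,-4],"rot": [0,0,0],"hand": 0.9},{"translation": [-1.7,0,-6],"rot": [0,0,0],"hand": 0.9},{"translation": [-2.3,0,-8],"rot": [0,0,0],"hand": 0.9},{"translation": [-2.9,0,-10],"rot": [0,0,0],"hand": 0.9},{"translation": [-3.2,0,-11.2],"rot": [0,0,0],"hand": 0.9},{"translation": [-3.3,0,-11.5],"rot": [0,0,0],"hand": 0.9}])

```text
t: 16.03
eef_pos: [0.471, 0.3786, 0.254]
ee_rot: [-3.138, 0.281, -1.377]
force: [0.5, 0.1, -1.2]
width: 0.0316
gripper_force: 30.0
```

Request:
move_arm(rows=[{"translation": [0,0,0],"rot": [0,0,0],"hand": 0.9},{"translation": [0,0,0],"rot": [0,0,0],"hand": 0.9},{"translation": [0,0,0],"rot": [0,0,0],"hand": 0.9},{"translation": [0,0,0],"rot": [0,0,0],"hand": 0.9},{"translation": [0,0,0],"rot": [0,0,0],"hand": 0.9},{"translation": [0,0,0],"rot": [0,0,0],"hand": 0.9}])

```text
t: 16.53
eef_pos: [0.4698, 0.3785, 0.2501]
ee_rot: [3.141, 0.279, -1.378]
force: [0.1, 0.6, -0.7]
width: 0.0315
gripper_force: 30.0
```

```bash
python3 go.py 470 382 250 -79 -16
python3 - <<'E'
from m import *
for n in("side","top"):
    im,d=arm.grab_frame(n); cv2.imwrite(f"pics/{n}7.png",im[...,::-1])
    rects(n,d,.115,.145,(.3,.75,-.4,.05))
    for l in("ladder_end_a","ladder_end_b","ladder"): print(n,l,find(l,n,2))
    for l in("lorry","engine","wagon","carton_top"): print(n,l,find(l,n,1))
E
```

```text
t 16.53 pos [469.8 378.5 250.1] rot [179.94  15.96 -78.96] F [ 0.1  0.6 -0.7] w 31.5 gf 30.0 q [ 0.86  0.18 -0.14 -0.25 -1.09 -0.57]
shift cm [-0.33 -0.08  0.1 ] rotvec [ 0.07 -0.04  0.04]
side (0.115, 0.145) [290, 153, 80, 38, 1339] z 0.1315 ctr [ 520.  -158.4] size [193.5  64.5] ang 6.6
side ladder_end_a [([0.5033, 0.2109, 0.1851], 0.82), ([0.4464, 0.4962, 0.2668], 0.65)]
side ladder_end_b [([0.5033, 0.2109, 0.1851], 0.82), ([0.4464, 0.4962, 0.2668], 0.65)]
side ladder [([0.4708, 0.3591, 0.2136], 0.97), ([0.5166, -0.162, 0.084], 0.39)]
side lorry []
side engine [([0.7679, -0.1857, -0.0001], 0.7)]
side wagon [([0.5864, 0.1207, 0.0127], 0.51)]
side carton_top [([0.5198, -0.16, 0.0856], 0.83)]
top (0.115, 0.145) [306, 195, 33, 72, 1607] z 0.1304 ctr [ 519.3 -161.6] size [191.   61.8] ang 6.7
top ladder_end_a [([0.5005, 0.2152, 0.1848], 0.77)]
top ladder_end_b [([0.5005, 0.2152, 0.1848], 0.77)]
top ladder [([0.4724, 0.3587, 0.2163], 0.62)]
top lorry [([0.7627, 0.1257, -0.0003], 0.98)]
top engine [([0.7652, -0.1802, -0.0022], 0.58)]
top wagon []
top carton_top [([0.5223, -0.163, 0.0874], 0.66)]
```

View pics/top7.png

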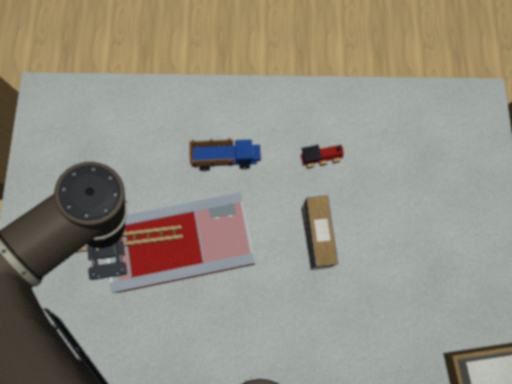

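View pics/side7.png

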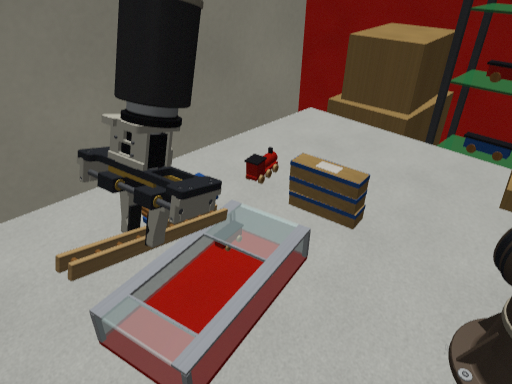

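Both ladder ends are in the air, at z of about 185 and 267 mm. The carton sits squarely on the column at (520, -160), yaw 6.7, and none of the toys appears to have moved. I'm handing in.

```bash
python3 -c "
from station import arm
print(arm.job_done())"
```

```text
the job is handed in; nothing more can be done
None
```

I handed the job in at about 17 s: the carton sits squarely on the column and is released, and the ladder is held still with its ends at about 185 and 267 mm. The toys appear unmoved on the cameras; no verdict came back.

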